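# Put the microscope objectives away in their caddy

### The job

Put the four microscope objectives (the barrels that taper to a narrow nose) away in the caddy, one to each round well, matched by size: the smallest objective in the smallest well, and so on up to the largest in the largest. Stand each one upright and flat on its well's floor, setting it down gently without dropping it, and leave the two eyepieces, with their wide flat tops, standing where they are on the bench.

Things in the scene. Friction and masses are not known exactly. Their poses are not given: they have to be found in the camera images.
- objective_a_center (a point): the smallest microscope objective: a loose satin metal barrel with two thin black bands, standing upright on the bench nose up, 20 mm in diameter and 48 mm tall; straight-sided for the lower 36 mm, tapering above that to a narrow nose with a small lens. The point is its centre, 24 mm above its foot; z up along its axis. Hold it by the straight part, the fingertips at least 10 mm above its foot so that they clear the rim of the well. It belongs in well a
- objective_b_center (a point): the second smallest microscope objective: a loose satin metal barrel with two thin black bands, standing upright on the bench nose up, 28 mm in diameter and 54 mm tall; straight-sided for the lower 40 mm, tapering above that to a narrow nose with a small lens. The point is its centre, 27 mm above its foot; z up along its axis. Hold it by the straight part, the fingertips at least 10 mm above its foot so that they clear the rim of the well. It belongs in well b
- objective_c_center (a point): the second largest microscope objective: a loose satin metal barrel with two thin black bands, standing upright on the bench nose up, 36 mm in diameter and 60 mm tall; straight-sided for the lower 44 mm, tapering above that to a narrow nose with a small lens. The point is its centre, 30 mm above its foot; z up along its axis. Hold it by the straight part, the fingertips at least 10 mm above its foot so that they clear the rim of the well. It belongs in well c
- objective_d_center (a point): the largest microscope objective: a loose satin metal barrel with two thin black bands, standing upright on the bench nose up, 44 mm in diameter and 66 mm tall; straight-sided for the lower 48 mm, tapering above that to a narrow nose with a small lens. The point is its centre, 33 mm above its foot; z up along its axis. Hold it by the straight part, the fingertips at least 10 mm above its foot so that they clear the rim of the well. It belongs in well d
- well_a (a point): the smallest round well of the caddy, 40 mm in diameter and 6 mm deep, in a white block 74 mm square with a grey well floor. The caddy is a low grey tray fixed to the bench, holding the four blocks in one row, 75 mm apart, in any order. The point is the centre of the well's floor, 9 mm above the bench (the block's top is 15 mm above the bench); y runs along the row, x across it, z up
- well_b (a point): the second smallest round well of the caddy, 48 mm in diameter and 6 mm deep, in a white block 74 mm square with a grey well floor. The caddy is a low grey tray fixed to the bench, holding the four blocks in one row, 75 mm apart, in any order. The point is the centre of the well's floor, 9 mm above the bench (the block's top is 15 mm above the bench); y runs along the row, x across it, z up
- well_c (a point): the second largest round well of the caddy, 56 mm in diameter and 6 mm deep, in a white block 74 mm square with a grey well floor. The caddy is a low grey tray fixed to the bench, holding the four blocks in one row, 75 mm apart, in any order. The point is the centre of the well's floor, 9 mm above the bench (the block's top is 15 mm above the bench); y runs along the row, x across it, z up
- well_d (a point): the largest round well of the caddy, 64 mm in diameter and 6 mm deep, in a white block 74 mm square with a grey well floor. The caddy is a low grey tray fixed to the bench, holding the four blocks in one row, 75 mm apart, in any order. The point is the centre of the well's floor, 9 mm above the bench (the block's top is 15 mm above the bench); y runs along the row, x across it, z up
- eyepiece_a_center (a point): a loose eyepiece, not an objective: a straight metal tube 25 mm in diameter under a wider metal head 36 mm in diameter and 18 mm high with a thin black band, a flat top and a large lens, 46 mm tall in all, standing on the bench. The point is its centre, 23 mm up. It stays where it is
- eyepiece_b_center (a point): a loose eyepiece, not an objective: a straight metal tube 30 mm in diameter under a wider metal head 42 mm in diameter and 18 mm high with a thin black band, a flat top and a large lens, 52 mm tall in all, standing on the bench. The point is its centre, 26 mm up. It stays where it is
Mind the look-alikes: they are no part of the job. What is shaped like the part that bears objective_d_center but red or turquoise is not meant.

How it is judged:
By the outcome, as a careful person would: the job done as asked, in the order asked, and still so for the second after the job is handed in, with the robot touching nothing.
It also fails if it takes over 131 s, if anything falls off the work surface, if the arm or the gripper's body presses on something with over 40 N, if the wrist force passes 120 N, or if a joint passes its speed limit or range.

### The arm

A 6-joint arm with a two-finger parallel gripper is mounted at the origin on the work surface. World frame = base frame: x ahead of the robot, y to its left, z up, the work surface at z = 0. Lengths are in m, angles in degrees, forces in N, time in s.
With the tool pointing down it reaches from about 0.375 to 0.9 m from the base axis. Payload 3.1 kg.
Tool frame: the origin (TCP) lies at the very end of the fingers, on their centre line; the grasp point (between the pads) lies 19 mm behind it; z points along the fingers, y is the line along which they close (so a half turn about z gives the same grasp; the last joint's range is limited). The gripper opens to 87 mm and grips with 3 to 60 N. Pads are 19 mm wide; open, the fingers measure 117 mm over their backs; the gripper's body (75 mm by 190 mm) begins 51 mm behind the grasp point.
Start: joints at [-82.592, 30.224, 82.088, -0, 67.689, -10.227], TCP at [0.189, -0.596, 0.223] pointing down, gripper open.
Joint ranges: [-176.69, 176.69], [-43.24, 126.21], [12.49, 139.97], [-82, 262], [0, 151.66], [-163.58, 163.58]. Speed limits (degrees/s): [159.86, 159.86, 180, 180, 180, 180].

### API

Orientations are given as a 3x3 rotation matrix whose columns are the frame's x, y, z axes.
In Python, from rig import bot, imaging gives the robot as it stands.
- The arm moves only by the tool drive_tool, never from a script. Its argument "deltas" is text: rows parted by semicolons, each of 5 numbers parted by spaces: the finger opening in mm, from 0 to 87, then the shift along the world's x, y, z in mm, then the turn about the world's z in rad. In form: jaw dx dy dz twist; .... A call has 1 to 12 rows; each row is the pose to reach, as a shift and turn from the pose commanded when the call began; what a row does not reach only later rows make up. A row lasts 1/10 s, in which the tool goes at most 50 mm and 8.59 degrees, less where a joint would pass 70% of its speed; a pose out of reach is approached as far as the arm can. A call with a gripper value outside its range is refused whole. The fingers move at their own pace and stop on an object; the grip force is fixed at half the most. Time passes only in rows, so rows that repeat a pose let the fingers close. It gives the time, the measured TCP pose, the force, the opening and the grip force at its end, in the units of the state.
- bot.read_state(): the state, without advancing time (a new reading comes with each control period).
- imaging.capture(name): name is "side" or "top"; returns the picture (400x640x3 uint8, red, green, blue); there is no depth.
- imaging.camera_model(name): a dict with "fx", "fy", "cx", "cy" (pixels), "dist" ([k1, k2, p1, p2, k3] as OpenCV has them; the pictures are not rectified), "T" (4x4, takes a point from camera to world coordinates). Camera axes: x right, y down, z forward; pixel columns grow to the right and rows downward; lengths in m; the calibration is good to about 2 mm. A picture is of the moment at which its call begins. camera_model takes no time and is no camera call.
- bot.hand_in(): hands the job in; it is judged then, once.
The state is a dict: "time_s": time; "joint_positions": joint angles; "qvel": joint speeds; "tau": joint torques, N m; "position": TCP position; "tcp_rot": TCP orientation; "force": force on the tool from outside, world axes, zero at the start; "moment": the same for the moment, N m; "opening": opening from 0.0 (shut) to 1.0 (fully open); "grasp_force": force on a finger pad.
Only numpy, scipy, OpenCV 4.12 (cv2) and the standard library are available. Lean on these libraries where they do the work, as an engineer would, in place of code of your own. Each camera call takes 0.05 s, during which the arm holds its last target. There are 200 camera calls.

## Working session

There is one attempt and no reset: what is moved stays moved. The work goes in short steps, Python scripts to look and compute and a tool call to move; the robot and the scene stay as the last step left them, time stands still between calls to the robot, and variables do not carry over. Pictures are saved under pics/ and viewed, at most 14 in all, crops included, and the job is handed in when it is done.

Besides the shell and the picture viewer there is one more tool, called after "Call:" in YAML: its name, and indented under it one key for each argument. drive_tool: Moves the arm, as the interface text tells. Its arguments: {"type":"object","properties":{"deltas":{"type":"string"}},"required":["deltas"]}

```bash
ls; mkdir -p pics
python3 - <<'E'
from rig import bot, imaging
import cv2
s=bot.read_state(); print(s['time_s'],s['position'],s['tcp_rot'],s['opening'])
for n in('top','side'):
    im=imaging.capture(n); cv2.imwrite(f'pics/{n}0.png',im[:,:,::-1]); m=imaging.camera_model(n); print(n,m)
E
```

```text
pics
0.0 [ 0.18927611 -0.59487222  0.22155931] [[ 9.53008167e-01  3.02944473e-01 -2.81412546e-04]
 [ 3.02944349e-01 -9.53005752e-01  2.18133927e-03]
 [ 3.92636902e-04 -2.16408648e-03 -9.99997581e-01]] 1.0050574663753344
top {'fx': 436.08335686352456, 'fy': 436.08335686352456, 'cx': 325.0097032787069, 'cy': 194.5490409388183, 'dist': array([-0.0243752,  0.       ,  0.       ,  0.       ,  0.       ]), 'T': array([[ 0.01630295, -0.99090203,  0.13359408,  0.38614265],
       [-0.99936925, -0.02036458, -0.02909282,  0.02137712],
       [ 0.03154872, -0.13303552, -0.99060902,  0.95515315],
       [ 0.        ,  0.        ,  0.        ,  1.        ]])}
side {'fx': 431.4589928583479, 'fy': 431.4589928583479, 'cx': 320.11004503107233, 'cy': 197.30200859515867, 'dist': array([-0.09996305,  0.        ,  0.        ,  0.        ,  0.        ]), 'T': array([[-0.93167985, -0.23365143,  0.27817202,  0.27018621],
       [-0.36291542,  0.56431096, -0.7415157 ,  0.61572315],
       [ 0.01628068, -0.79180815, -0.61055286,  0.57313016],
       [ 0.        ,  0.        ,  0.        ,  1.        ]])}
```

View pics/top0.png

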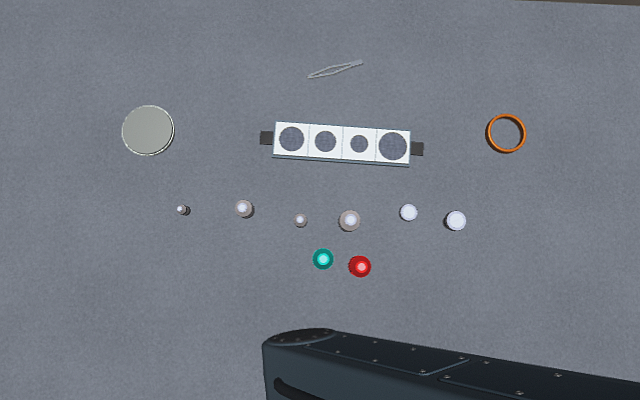

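View pics/side0.png

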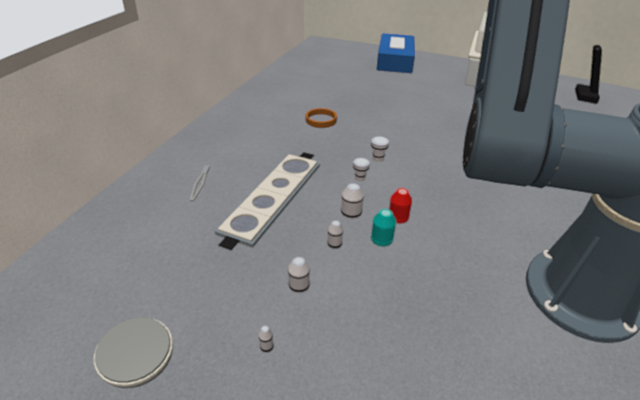

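Top view candidates:
- Objectives by size: a (182,209), b (300,220), c (244,208), d (349,220).
- Look-alikes to leave alone: turquoise (322,259), red (360,266), and the flat-topped eyepieces at (408,212) and (456,220).
- Wells, left to right: (291,139), (325,141), (359,144), (393,145).

Next I measure them and check a close crop.

```bash
cat > h.py <<'E'
import numpy as np, cv2
from rig import bot, imaging
def ray(n,uv,z):
    m=imaging.camera_model(n); K=np.array([[m['fx'],0,m['cx']],[0,m['fy'],m['cy']],[0,0,1]])
    p=cv2.undistortPoints(np.array([[uv]],float),K,m['dist'])[0,0]
    d=m['T'][:3,:3]@[*p,1]; o=m['T'][:3,3]; return (o+d*(z-o[2])/d[2])
def proj(n,P):
    m=imaging.camera_model(n); K=np.array([[m['fx'],0,m['cx']],[0,m['fy'],m['cy']],[0,0,1]])
    T=np.linalg.inv(m['T']); return cv2.projectPoints(np.array([P],float),cv2.Rodrigues(T[:3,:3])[0],T[:3,3],K,m['dist'])[0][0,0]
E
python3 - <<'E'
from h import *
im=cv2.imread('pics/top0.png'); g=im.min(2)
# wells: dark holes in white blocks
w=(g>185).astype(np.uint8); w[:100]=0; w[180:]=0; w[:,:265]=0; w[:,420:]=0
cs,hi=cv2.findContours(w,cv2.RETR_CCOMP,cv2.CHAIN_APPROX_NONE)
for c,h in zip(cs,hi[0]):
    if h[3]>=0 and cv2.contourArea(c)>60:
        (x,y),(a,b),_=cv2.fitEllipse(c); e=[ray('top',(x+k*a/2,y),.015)for k in(-1,1)]
        print('well',round(x,1),round(y,1),ray('top',(x,y),.015).round(4),'dia',np.linalg.norm(e[1]-e[0]).round(4))
lab=cv2.cvtColor(im,cv2.COLOR_BGR2LAB).astype(float); bg=cv2.medianBlur(im,51); d=np.abs(im.astype(int)-bg).max(2)
for n,(u,v),H in[('a',(182,209),.048),('c',(244,208),.06),('b',(300,220),.054),('d',(349,220),.066),('ea',(408,212),.046),('eb',(456,220),.052),('teal',(322,259),.066),('red',(360,266),.066)]:
    s=g[v-14:v+15,u-14:u+15].astype(float)
    m=s>(s.max()-40) ; yy,xx=np.nonzero(m); c=(xx.mean()+u-14,yy.mean()+v-14)
    print(n,np.round(c,1),m.sum(),'top',ray('top',c,H).round(4))
c1=cv2.resize(im[110:280,160:480],(800,425),interpolation=cv2.INTER_CUBIC); cv2.imwrite('pics/c1.png',c1)
s=cv2.imread('pics/side0.png'); cv2.imwrite('pics/c2.png',cv2.resize(s[120:360,200:440],(600,600),interpolation=cv2.INTER_CUBIC))
E
```

```text
well 358.7 143.2 [ 0.6293 -0.079   0.015 ] dia 0.0422
well 392.3 145.7 [ 0.6255 -0.154   0.015 ] dia 0.0648
well 325.0 140.9 [ 0.6328 -0.0043  0.015 ] dia 0.0494
well 291.2 138.4 [0.6366 0.0706 0.015 ] dia 0.0569
a [179.1 208.4] 14 top [0.4734 0.2971 0.048 ]
c [241.8 207. ] 60 top [0.4777 0.1657 0.06  ]
b [299.5 219. ] 30 top [0.4556 0.0468 0.054 ]
d [350.4 219.4] 87 top [ 0.4557 -0.0575  0.066 ]
ea [408.6 211.8] 189 top [ 0.4757 -0.1821  0.046 ]
eb [456.  220.1] 274 top [ 0.4594 -0.281   0.052 ]
teal [322.9 258.8] 37 top [ 0.3751 -0.0025  0.066 ]
red [361.1 266.3] 38 top [ 0.3613 -0.08    0.066 ]
```

View pics/c1.png

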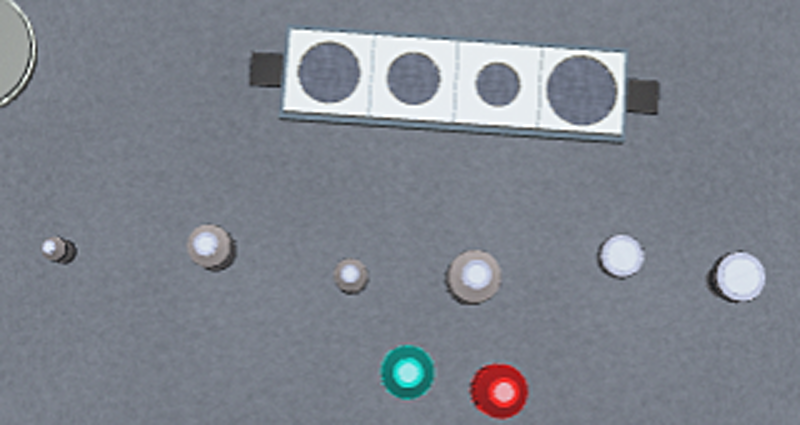

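View pics/c2.png

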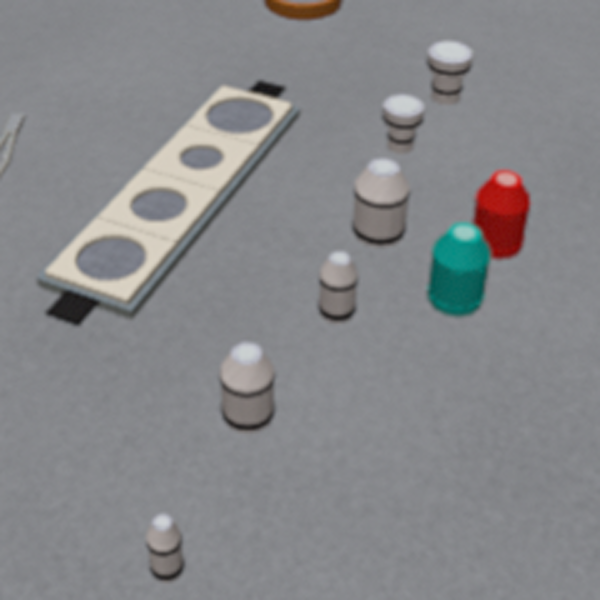

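The crops confirm the choice. Tapered satin objectives a, c, b and d run left to right. The red and turquoise ones are decoys, and the flat-topped eyepieces are on the right. The wells run c, b, a, d from left to right. I start with d and close the jaws along world y.

Call:
drive_tool:
  deltas: "87 267 538 -80 -0.308;87 267 538 -80 -0.308;87 267 538 -80 -0.308;87 267 538 -80 -0.308;87 267 538 -80 -0.308;87 267 538 -80 -0.308;87 267 538 -80 -0.308;87 267 538 -80 -0.308;87 267 538 -80 -0.308;87 267 538 -80 -0.308;87 267 538 -80 -0.308;87 267 538 -80 -0.308"

```text
time_s: 1.3
position: [0.4543, -0.0609, 0.143]
tcp_rot: [[1.0, -0.0, -0.0], [-0.0, -1.0, -0.0], [-0.0, 0.0, -1.0]]
force: [0.9, -1.3, -0.6]
opening: 1.001
grasp_force: 0.0
```

Run:
```python
from h import *
im=imaging.capture('side')[:,:,::-1]; s=bot.read_state(); print(s['position'])
print('tcp px',proj('side',s['position']))
for n,P in dict(a=(.4734,.2971,.048),c=(.4777,.1657,.06),b=(.4556,.0468,.054),d=(.4557,-.0575,.066)).items():
    print(n,proj('side',P).round(1),'foot',proj('side',(P[0],P[1],0)).round(1))
cv2.imwrite('pics/s1.png',cv2.resize(im[60:300,220:460],(600,600),interpolation=cv2.INTER_CUBIC))
```

```text
[ 0.45608048 -0.05432108  0.14234995]
tcp px [353.52972354 154.59856053]
a [262.9 328.4] foot [265.2 347.2]
c [296.7 260.7] foot [297.3 285. ]
b [333.9 222.8] foot [332.9 244.1]
d [351.8 186.4] foot [349.9 211.9]
```

View pics/s1.png

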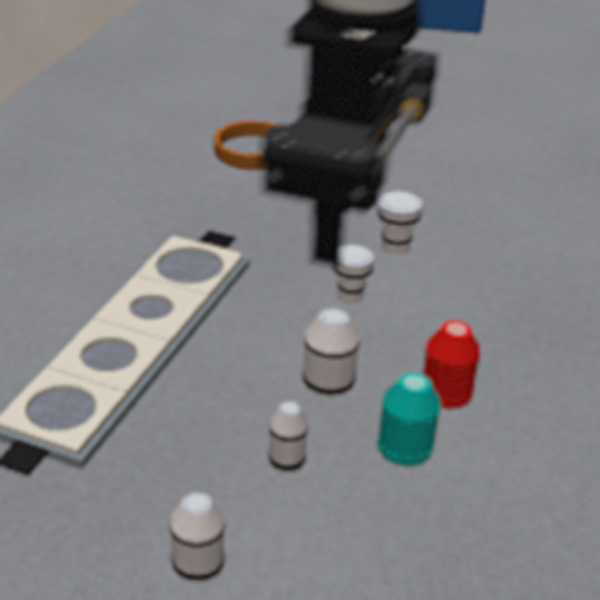

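The gripper is above d. The side view agrees with the top-view positions to 1–2 px, so I descend and grip.

Call:
drive_tool:
  deltas: "87 -1 0 -40 0;87 -1 0 -80 0;87 -1 0 -115 0;87 -1 0 -127 0;87 -1 0 -127 0;87 -1 0 -127 0;20 -1 0 -127 0;20 -1 0 -127 0;20 -1 0 -127 0;20 -1 0 -127 0;20 -1 0 -127 0;20 -1 0 -127 0"

```text
time_s: 2.55
position: [0.4524, -0.0623, 0.0166]
tcp_rot: [[1.0, -0.001, -0.001], [-0.001, -1.0, 0.001], [-0.001, -0.001, -1.0]]
force: [0.6, 3.7, 2.2]
opening: 0.54
grasp_force: 1.8
```

Call:
drive_tool:
  deltas: "20 0 0 0 0;20 0 0 0 0;20 0 0 0 0;20 0 0 0 0;20 0 0 0 0"

```text
time_s: 3.05
position: [0.4523, -0.0623, 0.0165]
tcp_rot: [[1.0, -0.0, -0.001], [-0.0, -1.0, 0.001], [-0.001, -0.001, -1.0]]
force: [-0.8, 3.7, 5.3]
opening: 0.495
grasp_force: 30.0
```

Call:
drive_tool:
  deltas: "20 0 0 15 0;20 0 0 40 0;20 0 0 50 0;20 40 -22 50 0;20 80 -45 50 0;20 120 -68 50 0;20 150 -86 50 0;20 170 -96 50 0;20 170 -96 50 0;20 170 -96 50 0;20 170 -96 50 0;20 170 -96 50 0"

```text
time_s: 4.25
position: [0.6211, -0.1579, 0.0659]
tcp_rot: [[1.0, 0.0, -0.002], [0.0, -1.0, 0.001], [-0.002, -0.001, -1.0]]
force: [0.7, -0.4, -2.8]
opening: 0.497
grasp_force: 30.0
```

Run:
```python
from h import *
for i in range(3):
    im=imaging.capture('side')[:,:,::-1]; s=bot.read_state(); print(s['position'],s['opening'],s['force'],s['qvel'].round(2))
p=s['position']; print(proj('side',p),proj('side',(.6255,-.154,.015)))
cv2.imwrite('pics/s2.png',cv2.resize(im[60:260,220:420],(600,600),interpolation=cv2.INTER_CUBIC))
```

```text
[ 0.62150096 -0.15802434  0.066115  ] 0.49691180131335266 [ 1.1301728  -0.61321952 -2.56402216] [-0.06 -0.15 -0.73  0.07 -0.02  0.02]
[ 0.621863   -0.15820687  0.06629181] 0.5008439809369102 [-0.59342207  0.08215164 -2.29980731] [ 0.    0.04 -0.66  0.02 -0.04 -0.03]
[ 0.6221776  -0.15837703  0.06642106] 0.5018527341312927 [-0.00923581  0.91082467 -2.28109463] [-0.08 -0.07 -0.58  0.1   0.09 -0.04]
[295.85588456 145.57200372] [294.17848739 165.11176864]
```

View pics/s2.png

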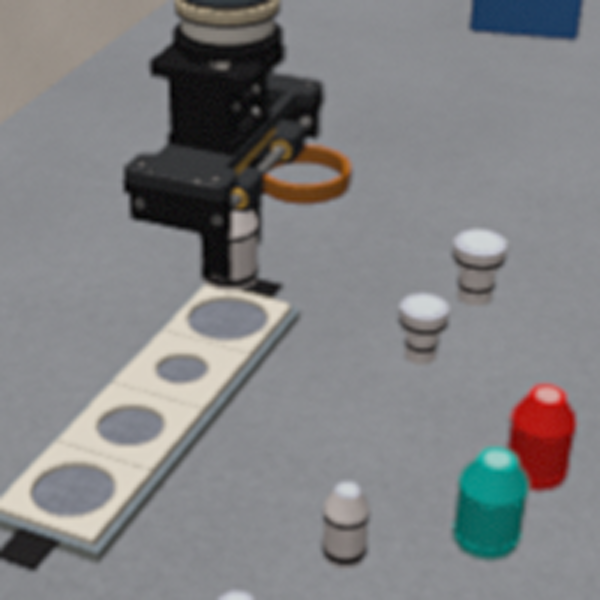

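d is held upright over its well. Its foot shows at about crop (232,285) and the well centre at (228,317). A small correction is needed, then a gentle descent.

Call:
drive_tool:
  deltas: "20 2 3 -10 0;20 2 3 -20 0;20 2 3 -27 0;20 2 3 -31 0;20 2 3 -34 0;20 2 3 -36 0;20 2 3 -37 0;20 2 3 -37 0;20 2 3 -37 0"

```text
time_s: 5.3
position: [0.625, -0.156, 0.0296]
tcp_rot: [[1.0, -0.0, 0.001], [-0.0, -1.0, -0.0], [0.001, 0.0, -1.0]]
force: [-0.6, 0.4, -2.3]
opening: 0.501
grasp_force: 30.0
```

Call:
drive_tool:
  deltas: "20 0 0 -1 0;20 0 0 -2 0;20 0 0 -3 0;20 0 0 -3.5 0;20 0 0 -4 0;20 0 0 -4 0"

```text
time_s: 5.9
position: [0.6247, -0.1558, 0.0256]
tcp_rot: [[1.0, -0.0, -0.0], [-0.0, -1.0, 0.0], [-0.0, -0.0, -1.0]]
force: [-1.0, -0.1, 0.2]
opening: 0.498
grasp_force: 30.0
```

Call:
drive_tool:
  deltas: "20 0 0 -0.5 0;20 0 0 -1 0;20 0 0 -1 0"

```text
time_s: 6.2
position: [0.6247, -0.1559, 0.0256]
tcp_rot: [[1.0, -0.0, 0.0], [-0.0, -1.0, -0.0], [0.0, 0.0, -1.0]]
force: [-3.1, 1.2, 6.0]
opening: 0.502
grasp_force: 30.0
```

Call:
drive_tool:
  deltas: "62 0 0 0 0;62 0 0 0 0;62 0 0 0 0;62 0 0 0 0;62 0 0 0 0;62 0 0 15 0;62 0 0 40 0;62 0 0 80 0;62 0 0 100 0;62 0 0 100 0"

```text
time_s: 7.2
position: [0.6276, -0.157, 0.1293]
tcp_rot: [[1.0, -0.0, 0.009], [-0.0, -1.0, -0.004], [0.009, 0.004, -1.0]]
force: [0.9, -0.5, 0.4]
opening: 0.711
grasp_force: 0.0
```

Run:
```python
from h import *
s=bot.read_state();print(s['position'],s['opening'])
```

```text
[ 0.62763734 -0.15698562  0.12931244] 0.710850081319847
```

Call:
drive_tool:
  deltas: "87 -149 319 -10 0;87 -149 319 -10 0;87 -149 319 -10 0;87 -149 319 -10 0;87 -149 319 -10 0;87 -149 319 -10 0;87 -149 319 -10 0;87 -149 319 -10 0;87 -149 319 -10 0;87 -149 319 -10 0;87 -149 319 -10 0;87 -149 319 -10 0"

```text
time_s: 8.4
position: [0.4767, 0.1619, 0.1143]
tcp_rot: [[1.0, -0.003, 0.0], [-0.003, -1.0, -0.0], [0.0, 0.0, -1.0]]
force: [1.0, 0.5, -1.1]
opening: 0.998
grasp_force: 0.0
```

Run:
```python
from h import *
im=imaging.capture('top')[:,:,::-1]; im2=imaging.capture('side')[:,:,::-1]; s=bot.read_state(); print(s['position'])
print(proj('side',s['position']))
cv2.imwrite('pics/s3.png',np.hstack([cv2.resize(im[100:280,240:440],(400,360),interpolation=cv2.INTER_CUBIC),cv2.resize(im2[120:300,220:420],(400,360),interpolation=cv2.INTER_CUBIC)]))
```

```text
[0.47635466 0.16214447 0.1142813 ]
[297.75948531 235.16156628]
```

View pics/s3.png

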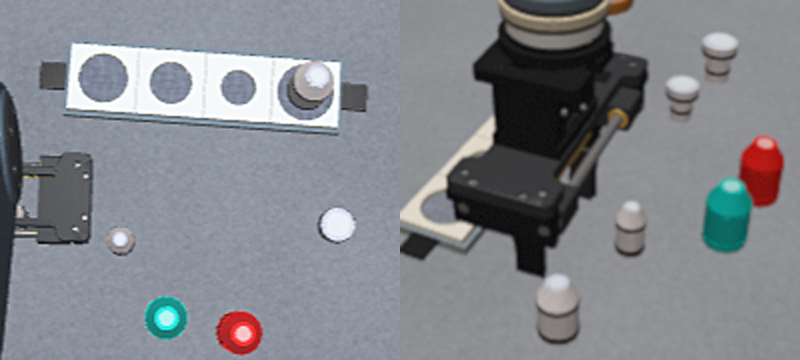

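Run:
```python
from h import *
s=bot.read_state(); p=s['position']; print(p)
print('tip +y inner/outer',[proj('side',p+[0,k,0]).round(1) for k in(.0435,.0585,-.0435,-.0585)],'cmd',proj('side',p+[.002,.006+.0435,0]))
print('d nose expect centred',proj('top',(.6255,-.154,.075)), ray('top',(398,137.5),.075))
im=cv2.imread('pics/s3.png')
g=im[:,:400].min(2).astype(float)[50:110,290:340]; m=g>g.max()-30; y,x=np.nonzero(m); u=((x.mean()+290)/2+240,(y.mean()+50)/2+100);print('bright',u)
```

```text
[0.47635466 0.16214447 0.1142813 ]
tip +y inner/outer [array([286.1, 253.5]), array([281.8, 260.2]), array([308.4, 218.5]), array([311.9, 213. ])] cmd [283.14827594 255.78140408]
d nose expect centred [397.56723828 138.70955733] [ 0.62811905 -0.15492797  0.075     ]
bright (np.float64(401.71230502599656), np.float64(138.6889081455806))
```

d stands centred in its well (nose within about 2 mm). Next I grip c.

Call:
drive_tool:
  deltas: "87 0 3 -40 0;87 0 3 -75 0;87 0 3 -92 0;87 0 3 -100 0;87 0 3 -100 0;87 0 3 -100 0;10 0 3 -100 0;10 0 3 -100 0;10 0 3 -100 0;10 0 3 -100 0;10 0 3 -100 0;10 0 3 -100 0"

```text
time_s: 9.7
position: [0.4758, 0.1662, 0.0144]
tcp_rot: [[1.0, -0.0, 0.0], [-0.0, -1.0, 0.0], [0.0, -0.0, -1.0]]
force: [-0.6, -0.3, 0.3]
opening: 0.542
grasp_force: 0.0
```

Call:
drive_tool:
  deltas: "10 0 0 0 0;10 0 0 0 0;10 0 0 0 0;10 0 0 0 0;10 0 0 0 0;10 0 0 0 0;10 0 0 0 0;10 0 0 0 0"

```text
time_s: 10.5
position: [0.4757, 0.1661, 0.0143]
tcp_rot: [[1.0, -0.0, -0.0], [-0.0, -1.0, -0.0], [-0.0, 0.0, -1.0]]
force: [-0.4, 0.1, 0.3]
opening: 0.405
grasp_force: 30.0
```

Call:
drive_tool:
  deltas: "10 0 0 15 0;10 0 0 40 0;10 0 0 50 0;10 40 -24 50 0;10 80 -48 50 0;10 115 -70 50 0;10 145 -88 50 0;10 159 -96 50 0;10 159 -96 50 0;10 159 -96 50 0;10 159 -96 50 0;10 159 -96 50 0"

```text
time_s: 11.7
position: [0.6331, 0.0712, 0.0641]
tcp_rot: [[1.0, 0.001, -0.002], [0.001, -1.0, 0.0], [-0.002, -0.0, -1.0]]
force: [-0.2, 0.6, -1.8]
opening: 0.411
grasp_force: 30.0
```

Call:
drive_tool:
  deltas: "10 2 0 -10 0;10 2 0 -20 0;10 2 0 -28 0;10 2 0 -32 0;10 2 0 -35 0;10 2 0 -37 0;10 2 0 -38 0;10 2 0 -38.5 0;10 2 0 -39 0;10 2 0 -39.5 0;10 2 0 -40 0;10 2 0 -40 0"

```text
time_s: 12.9
position: [0.6367, 0.0701, 0.0243]
tcp_rot: [[1.0, -0.0, 0.0], [-0.0, -1.0, 0.0], [0.0, -0.0, -1.0]]
force: [0.3, 0.4, -1.8]
opening: 0.408
grasp_force: 30.0
```

Call:
drive_tool:
  deltas: "10 0 0 -0.5 0;10 0 0 -1 0;10 0 0 -1 0;10 0 0 -1 0"

```text
time_s: 13.3
position: [0.6368, 0.0701, 0.0234]
tcp_rot: [[1.0, -0.0, 0.0], [-0.0, -1.0, 0.0], [0.0, -0.0, -1.0]]
force: [0.7, -0.5, -0.6]
opening: 0.405
grasp_force: 30.0
```

Call:
drive_tool:
  deltas: "10 0 0 -0.5 0;10 0 0 -1 0;10 0 0 -1 0;10 0 0 -1 0"

```text
time_s: 13.7
position: [0.6368, 0.0701, 0.0233]
tcp_rot: [[1.0, -0.0, 0.0], [-0.0, -1.0, -0.0], [0.0, 0.0, -1.0]]
force: [-1.9, -0.4, 5.3]
opening: 0.409
grasp_force: 30.0
```

Call:
drive_tool:
  deltas: "55 0 0 0 0;55 0 0 0 0;55 0 0 0 0;55 0 0 0 0;55 0 0 0 0;55 0 0 15 0;55 0 0 40 0;55 0 0 80 0;55 0 0 97 0;70 -50 -6 97 0;70 -100 -12 97 0;70 -150 -18 97 0"

```text
time_s: 14.9
position: [0.4867, 0.0522, 0.1206]
tcp_rot: [[1.0, 0.0, 0.002], [0.0, -1.0, -0.0], [0.002, 0.0, -1.0]]
force: [0.2, -0.3, 0.1]
opening: 0.778
grasp_force: 0.0
```

Call:
drive_tool:
  deltas: "70 -31 -5 0 0;70 -31 -5 0 0;70 -31 -5 0 0;70 -31 -5 0 0;70 -31 -5 0 0"

```text
time_s: 15.4
position: [0.4589, 0.0471, 0.1197]
tcp_rot: [[1.0, -0.0, 0.003], [-0.0, -1.0, -0.0], [0.003, 0.0, -1.0]]
force: [0.1, -0.5, 0.6]
opening: 0.804
grasp_force: 0.0
```

Call:
drive_tool:
  deltas: "70 -2 0 -40 0;70 -2 0 -75 0;70 -2 0 -95 0;70 -2 0 -106 0;70 -2 0 -106 0;70 -2 0 -106 0;5 -2 0 -106 0;5 -2 0 -106 0;5 -2 0 -106 0;5 -2 0 -106 0;5 -2 0 -106 0;5 -2 0 -106 0"

```text
time_s: 16.6
position: [0.4549, 0.0473, 0.0134]
tcp_rot: [[1.0, -0.0, 0.0], [-0.0, -1.0, -0.0], [0.0, 0.0, -1.0]]
force: [-0.9, 0.6, 0.5]
opening: 0.346
grasp_force: 0.0
```

Call:
drive_tool:
  deltas: "5 0 0 0 0;5 0 0 0 0;5 0 0 0 0;5 0 0 0 0;5 0 0 0 0;5 0 0 0 0;5 0 0 0 0;5 0 0 0 0"

```text
time_s: 17.4
position: [0.4549, 0.0472, 0.0134]
tcp_rot: [[1.0, -0.0, 0.0], [-0.0, -1.0, -0.0], [0.0, 0.0, -1.0]]
force: [-0.6, -0.6, 3.1]
opening: 0.314
grasp_force: 30.0
```

Call:
drive_tool:
  deltas: "5 0 0 15 0;5 0 0 40 0;5 0 0 50 0;5 40 -14 50 0;5 80 -30 50 0;5 120 -45 50 0;5 155 -51 50 0;5 177 -51 50 0;5 177 -51 50 0;5 177 -51 50 0;5 177 -51 50 0;5 177 -51 50 0"

```text
time_s: 18.6
position: [0.63, -0.0032, 0.063]
tcp_rot: [[1.0, 0.0, -0.002], [0.0, -1.0, 0.0], [-0.002, -0.0, -1.0]]
force: [0.9, -0.1, -1.7]
opening: 0.311
grasp_force: 30.0
```

Call:
drive_tool:
  deltas: "5 0 0 -10 0;5 0 0 -20 0;5 0 0 -28 0;5 0 0 -32 0;5 0 0 -35 0;5 0 0 -37 0;5 0 0 -38 0;5 0 0 -38.5 0;5 0 0 -39 0;5 0 0 -39.5 0;5 0 0 -40 0;5 0 0 -40 0"

```text
time_s: 19.8
position: [0.6318, -0.0037, 0.0234]
tcp_rot: [[1.0, -0.0, 0.0], [-0.0, -1.0, -0.0], [0.0, 0.0, -1.0]]
force: [0.2, -1.1, 0.5]
opening: 0.313
grasp_force: 30.0
```

Call:
drive_tool:
  deltas: "5 0 0 -0.5 0;5 0 0 -1 0;5 0 0 -1 0;5 0 0 -1.5 0;5 0 0 -1.5 0"

```text
time_s: 20.3
position: [0.6319, -0.0037, 0.0224]
tcp_rot: [[1.0, -0.0, 0.0], [-0.0, -1.0, -0.0], [0.0, 0.0, -1.0]]
force: [-1.7, -0.4, 4.6]
opening: 0.308
grasp_force: 30.0
```

Call:
drive_tool:
  deltas: "44 0 0 0 0;44 0 0 0 0;44 0 0 0 0;44 0 0 0 0;44 0 0 0 0;44 0 0 15 0;44 0 0 40 0;44 0 0 80 0;44 0 0 98 0;44 -24 44 98 0;60 -46 88 98 0;60 -69 132 98 0"

```text
time_s: 21.5
position: [0.5627, 0.1292, 0.1214]
tcp_rot: [[1.0, -0.002, 0.002], [-0.002, -1.0, 0.0], [0.002, -0.0, -1.0]]
force: [0.9, 1.1, -0.6]
opening: 0.613
grasp_force: 0.0
```

Call:
drive_tool:
  deltas: "60 -90 169 0 0;60 -90 169 0 0;60 -90 169 0 0;60 -90 169 0 0;60 -90 169 0 0;60 -90 169 0 0;60 -90 169 0 0;60 -90 169 0 0"

```text
time_s: 22.3
position: [0.4739, 0.2961, 0.1201]
tcp_rot: [[1.0, -0.002, 0.001], [-0.002, -1.0, 0.0], [0.001, -0.0, -1.0]]
force: [0.4, -1.0, -0.6]
opening: 0.69
grasp_force: 0.0
```

Run:
```python
from h import *
im=imaging.capture('top')[:,:,::-1]; im2=imaging.capture('side')[:,:,::-1]; s=bot.read_state(); print(s['position'])
for P in((.6366,.0706,.069),(.6328,-.0043,.063),(.6255,-.154,.075)): print(proj('top',P).round(1), ((proj('top',P)-[240,90])*2).round())
cv2.imwrite('pics/s4.png',np.hstack([cv2.resize(im[90:270,240:440],(400,360),interpolation=cv2.INTER_CUBIC),cv2.resize(im2[200:380,160:360],(400,360),interpolation=cv2.INTER_CUBIC)]))
```

```text
[0.47373347 0.29609543 0.11989892]
[290.  131.7] [100.  83.]
[325.7 135.1] [171.  90.]
[397.6 138.7] [315.  97.]
```

View pics/s4.png

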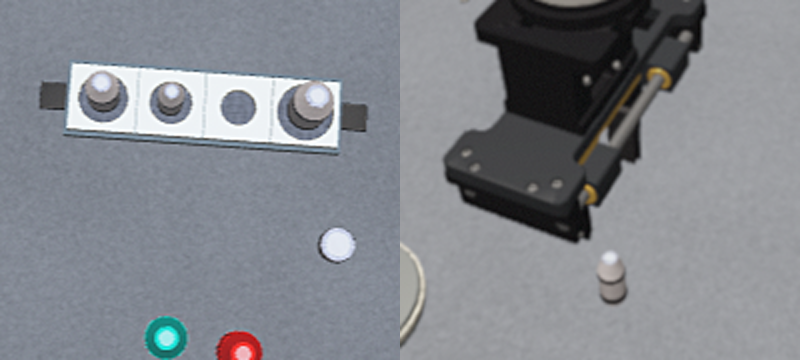

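c, b and d stand centred, with noses at crop (101,82), (171,91) and (317,95) against the expected (100,83), (171,90) and (315,97). Last is a.

Call:
drive_tool:
  deltas: "60 0 1 -40 0;60 0 1 -75 0;60 0 1 -98 0;60 0 1 -107.5 0;60 0 1 -107.5 0;60 0 1 -107.5 0;2 0 1 -107.5 0;2 0 1 -107.5 0;2 0 1 -107.5 0;2 0 1 -107.5 0;2 0 1 -107.5 0;2 0 1 -107.5 0"

```text
time_s: 23.6
position: [0.4728, 0.2983, 0.0124]
tcp_rot: [[1.0, -0.0, 0.0], [-0.0, -1.0, -0.0], [0.0, 0.0, -1.0]]
force: [0.0, -0.7, 0.8]
opening: 0.229
grasp_force: 0.3
```

Call:
drive_tool:
  deltas: "2 0 0 0 0;2 0 0 0 0;2 0 0 0 0;2 0 0 0 0;2 0 0 0 0;2 0 0 0 0;2 0 0 0 0;2 0 0 0 0"

```text
time_s: 24.4
position: [0.4728, 0.2983, 0.0124]
tcp_rot: [[1.0, -0.0, 0.0], [-0.0, -1.0, -0.0], [0.0, 0.0, -1.0]]
force: [-0.5, -0.7, 2.6]
opening: 0.221
grasp_force: 30.0
```

Call:
drive_tool:
  deltas: "2 0 0 15 0;2 0 0 50 0;2 0 0 90 0;2 0 0 100 0;2 10 -40 100 0;2 26 -88 100 0;2 44 -134 100 0;2 62 -180 100 0;2 80 -226 100 0;2 100 -272 100 0;2 120 -315 100 0;2 140 -352 100 0"

```text
time_s: 25.6
position: [0.613, -0.0562, 0.1121]
tcp_rot: [[1.0, -0.002, -0.001], [-0.002, -1.0, 0.0], [-0.001, -0.0, -1.0]]
force: [0.4, 0.5, -0.4]
opening: 0.224
grasp_force: 30.0
```

Call:
drive_tool:
  deltas: "2 16 -25 0 0;2 16 -25 0 0;2 16 -25 0 0;2 16 -25 0 0;2 16 -25 0 0;2 16 -25 0 0"

```text
time_s: 26.2
position: [0.6283, -0.0774, 0.1124]
tcp_rot: [[1.0, 0.001, -0.001], [0.001, -1.0, 0.0], [-0.001, -0.0, -1.0]]
force: [0.2, -0.3, -0.7]
opening: 0.221
grasp_force: 30.0
```

Seated TCP z should be about 0.0214, so the descent is 91 mm in all.

Call:
drive_tool:
  deltas: "2 0 -1 -25 0;2 0 -1 -50 0;2 0 -1 -67 0;2 0 -1 -76 0;2 0 -1 -82 0;2 0 -1 -86 0;2 0 -1 -88 0;2 0 -1 -88.5 0;2 0 -1 -89 0;2 0 -1 -89.5 0;2 0 -1 -90 0;2 0 -1 -90 0"

```text
time_s: 27.4
position: [0.6289, -0.0798, 0.0224]
tcp_rot: [[1.0, -0.0, 0.0], [-0.0, -1.0, -0.0], [0.0, 0.0, -1.0]]
force: [0.2, -0.1, 0.6]
opening: 0.225
grasp_force: 30.0
```

Call:
drive_tool:
  deltas: "2 0 0 -0.5 0;2 0 0 -1 0;2 0 0 -1 0;2 0 0 -1.5 0;2 0 0 -1.5 0"

```text
time_s: 27.9
position: [0.6289, -0.0798, 0.0214]
tcp_rot: [[1.0, -0.0, 0.0], [-0.0, -1.0, -0.0], [0.0, 0.0, -1.0]]
force: [-1.0, -0.2, 4.6]
opening: 0.221
grasp_force: 30.0
```

Call:
drive_tool:
  deltas: "36 0 0 0 0;36 0 0 0 0;36 0 0 0 0;36 0 0 0 0;36 0 0 0 0;36 0 0 15 0;36 0 0 40 0;36 0 0 80 0;36 0 0 120 0;36 0 0 150 0;36 -50 -50 150 0;36 -100 -100 150 0"

```text
time_s: 29.1
position: [0.5591, -0.1508, 0.1737]
tcp_rot: [[1.0, 0.004, 0.005], [0.004, -1.0, -0.003], [0.005, 0.003, -1.0]]
force: [-0.5, -0.3, -0.9]
opening: 0.413
grasp_force: 0.0
```

Call:
drive_tool:
  deltas: "36 -50 -50 0 0;36 -100 -100 0 0;36 -130 -150 0 0;36 -130 -200 0 0;36 -130 -200 0 0;36 -130 -200 0 0;36 -130 -200 0 0;36 -130 -200 0 0"

```text
time_s: 29.9
position: [0.4281, -0.3492, 0.1712]
tcp_rot: [[1.0, 0.0, -0.0], [0.0, -1.0, 0.001], [-0.0, -0.001, -1.0]]
force: [-0.2, -0.4, -0.1]
opening: 0.412
grasp_force: 0.0
```

Run:
```python
from h import *
im=imaging.capture('top')[:,:,::-1]; im2=imaging.capture('side')[:,:,::-1]; s=bot.read_state(); print(s['position'],abs(s['qvel']).max())
cv2.imwrite('pics/s5.png',np.hstack([cv2.resize(im[90:270,240:440],(400,360),interpolation=cv2.INTER_CUBIC),cv2.resize(im2[100:280,200:400],(400,360),interpolation=cv2.INTER_CUBIC)]))
```

```text
[ 0.42846145 -0.34872684  0.171032  ] 0.2806249849705528
```

View pics/s5.png

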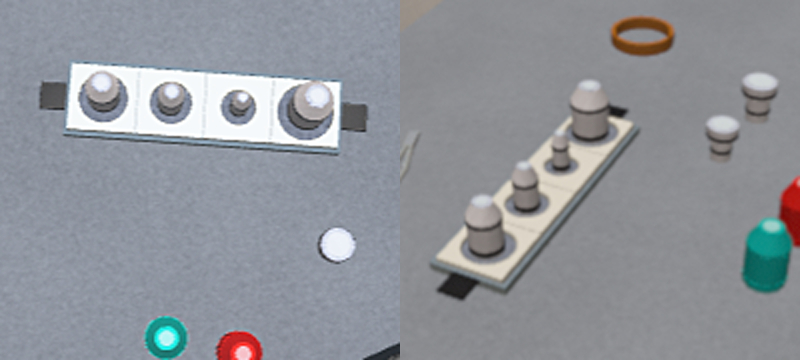

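All four stand upright in their matching wells, with noses at crop (101,82), (171,91), (241,98) and (317,95). Both eyepieces are still standing where they were.

```bash
python3 -c "
from rig import bot
print(bot.hand_in())"
```

```text
the job is handed in; nothing more can be done
None
```

The four objectives are standing upright in their size-matched wells, the eyepieces and decoys were left alone, and the job was handed in at about 30 s of the 131 s allowed; no verdict came back.

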